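# Weigh out a scoop of cedar balls

## Task

The weigh scale still has its check weight in the bowl: take the weight out and stand it upright on the cork coaster. Then pour all six cedar shoe balls from the scoop into the scale's bowl, so that their weight brings the bowl right down onto its stop, and hang the empty scoop by its handle on the open hook of the wire stand. Leave the bottle, the jar and the boot where they are.

Things in the scene. Friction and masses are not known exactly. Their poses are not given: they have to be found in the camera images.
- pan (a joint): sinking of the scale's bowl: 0 m = up (empty), 0.025 m = down on its rubber stops. The spring takes about 100 g to reach the stops; one ball has about 22 g. At the start the check weight holds it down; taken out, the bowl rises 25 mm by itself within a second.
- bowl_floor (a point): centre of the inner floor of the scale's round steel bowl; moves with it (z 0.142 m up, 0.117 m down). The bowl is 200 mm wide at its rim, which lies 48 mm above this point; its flat floor is 140 mm wide, its side flares, walls 3 mm. Nothing stands above the bowl.
- weight_knob (a point): middle of the knob of the steel 200 g check weight: body 32 mm wide and 25 mm high, neck 12 mm, round knob 22 mm wide and 16 mm high on top, 60 mm in all. This point is 52 mm above its underside; z is its axis. At the start it stands in the bowl, within 25 mm of the bowl's centre.
- coaster_top (a point): centre of the upper face of the round cork coaster, 110 mm wide, 6 mm thick, fixed on the counter.
- scoop_grip (a point): centre of the scoop's black straight grip bar, 124 mm long (x), 16 mm wide (y), 28 mm high (z). x points to the scoop's open front, z up. This point is 124 mm above the scoop's flat underside. Between the tub's wall tops (65 mm above the underside) and the grip's underside (110 mm) it is open from side to side; one thin strut at each end of the bar (x about -70 and +60 mm) joins it to the tub.
- scoop_lip (a point): middle of the scoop's front lip, at x = +96 mm, z = -106 mm from scoop_grip (same axes). The floor rises at 17 degrees over the last 48 mm to this lip, which keeps the balls in while the scoop is level. Tipped front down they start to roll out at about 20 degrees, and all are out at 50 degrees.
- ball0_center (a point): centre of a plain cedar wood ball, 44 mm wide, 22 g; at the start in the scoop (six in all, one layer, three rows of two)
- ball1_center (a point): centre of a plain cedar wood ball, 44 mm wide, 22 g; at the start in the scoop (six in all, one layer, three rows of two)
- ball2_center (a point): centre of a plain cedar wood ball, 44 mm wide, 22 g; at the start in the scoop (six in all, one layer, three rows of two)
- ball3_center (a point): centre of a plain cedar wood ball, 44 mm wide, 22 g; at the start in the scoop (six in all, one layer, three rows of two)
- ball4_center (a point): centre of a plain cedar wood ball, 44 mm wide, 22 g; at the start in the scoop (six in all, one layer, three rows of two)
- ball5_center (a point): centre of a plain cedar wood ball, 44 mm wide, 22 g; at the start in the scoop (six in all, one layer, three rows of two)
- hook_seat (a point): top of the bar of the open hook on the wire stand, 215 mm above the counter, at the place to hang on. The bar is round, 8 mm thick, along this point's x axis: its free, upturned end is at x = -41 mm (tip 16 mm above the bar's top), the upright wire grid (190 mm wide in y, 262 mm high) at x = +85 mm. Hung, the scoop's grip bar lies across the hook bar.
- scale: the whole white double-dial shop scale with its bowl (housing 112 x 150 mm, 100 mm high), fixed; its place and turn vary; origin on the counter below the bowl's centre
- scoop: the whole sheet-metal scoop (0.3 kg), standing on the counter with six balls in it; origin at its underside below the grip's centre, axes as scoop_grip. Tub from x = -75 to +96 mm, 102 mm wide, side walls 62 mm high as far as x = 58 mm, then sloping down to the open front. Empty, it balances 70 mm below the grip's centre, so it hangs nearly level if hooked near there; let go, it sways a little
- rack: the whole wire stand with the hook; origin on the counter below hook_seat, same axes; its base plate is 8 mm thick, from x = -85 to +105 mm, 190 mm wide
- bottle: clear water bottle, 64 mm wide, 205 mm high, bystander; origin at its underside
- jar: closed green glass jar, 72 mm wide, 85 mm high, bystander; origin at its underside
- boot: black boot, 285 mm long (x towards the toe), 240 mm high, bystander; origin at its underside
- weight: the whole check weight; origin at the centre of its underside
Mind the look-alikes: they are no part of the job. What is shaped like the part that bears ball2_center but black or purple is not meant.

How it is judged:
On the way, in this order (a step that is already met when the one before it is completed fails the run):
1. the check weight stands on the cork coaster, let go, and the empty bowl has risen (horizontal distance between weight_knob and coaster_top below 0.045 m and angle between weight_knob's own z axis and vertical below 0.2 rad and height (world z) of weight_knob below 0.07 m and contact force between the fingers and anything else below 0.1 N and value of joint pan below 0.004 m), for 0.1 s.
2. all six balls are in the bowl and their weight alone holds it down on its stop (horizontal distance between each of ball0_center, ball1_center, ball2_center, ball3_center, ball4_center, ball5_center and bowl_floor below 0.085 m and z of ball0_center in the frame of bowl_floor between 0 and 0.075 m and z of ball1_center in the frame of bowl_floor between 0 and 0.075 m and z of ball2_center in the frame of bowl_floor between 0 and 0.075 m and z of ball3_center in the frame of bowl_floor between 0 and 0.075 m and z of ball4_center in the frame of bowl_floor between 0 and 0.075 m and z of ball5_center in the frame of bowl_floor between 0 and 0.075 m and value of joint pan above 0.0225 m and contact force between each of scoop, the fingers and scale below 0.2 N), for 0.2 s.
3. the scoop hangs on the hook by its handle, let go (contact force between scoop and rack above 1 N and z of scoop_grip in the frame of hook_seat between -0.06 and 0.05 m and x of scoop_grip in the frame of hook_seat between -0.06 and 0.07 m and y of scoop_grip in the frame of hook_seat between -0.075 and 0.075 m and height (world z) of scoop_lip above 0.02 m and contact force between the fingers and scoop below 0.1 N), for 0.2 s.
At the end, for the whole second after the job is handed in: The check weight stands upright on the coaster, within 45 mm of its centre; all six balls lie in the scale's bowl, which is down on its stop (at least 22.5 of 25 mm); the scoop hangs by its grip bar on the hook, let go, clear of the counter and hardly swaying (below 0.15 m/s) (horizontal distance between weight_knob and coaster_top below 0.045 m and angle between weight_knob's own z axis and vertical below 0.2 rad and height (world z) of weight_knob below 0.07 m and horizontal distance between each of ball0_center, ball1_center, ball2_center, ball3_center, ball4_center, ball5_center and bowl_floor below 0.085 m and z of ball0_center in the frame of bowl_floor between 0 and 0.075 m and z of ball1_center in the frame of bowl_floor between 0 and 0.075 m and z of ball2_center in the frame of bowl_floor between 0 and 0.075 m and z of ball3_center in the frame of bowl_floor between 0 and 0.075 m and z of ball4_center in the frame of bowl_floor between 0 and 0.075 m and z of ball5_center in the frame of bowl_floor between 0 and 0.075 m and contact force between scoop and rack above 1 N and z of scoop_grip in the frame of hook_seat between -0.06 and 0.05 m and x of scoop_grip in the frame of hook_seat between -0.06 and 0.07 m and y of scoop_grip in the frame of hook_seat between -0.075 and 0.075 m and height (world z) of scoop_lip above 0.02 m and value of joint pan above 0.0225 m and linear speed of weight below 0.03 m/s and linear speed of scoop below 0.15 m/s); the robot touches nothing.
It fails at once if the bottle pushed more than 30 mm or tipped over (distance of bottle from where it was at the start of the episode above 0.03 m or angle between bottle's own z axis and vertical above 0.5 rad).
It fails at once if the jar pushed more than 30 mm or tipped over (distance of jar from where it was at the start of the episode above 0.03 m or angle between jar's own z axis and vertical above 0.5 rad).
It fails at once if the boot pushed more than 30 mm or tipped over (distance of boot from where it was at the start of the episode above 0.03 m or angle between boot's own z axis and vertical above 0.5 rad).
It also fails if it takes over 72 s, if anything falls off the work surface, if the arm or the gripper's body presses on something with over 40 N, if the wrist force passes 120 N, or if a joint passes its speed limit or range.

## Robot

A 7-joint arm with a two-finger parallel gripper is mounted at the origin on the work surface. World frame = base frame: x ahead of the robot, y to its left, z up, the work surface at z = 0. Lengths are in m, angles in rad, forces in N, time in s.
With the tool pointing down it reaches from about 0.4 to 0.925 m from the base axis. Payload 5.6 kg.
Tool frame: the origin (TCP) lies between the finger pads; the fingertips stand 17 mm ahead of it and the grasp point (between the pads) lies 2 mm behind it; z points along the fingers, y is the line along which they close (so a half turn about z gives the same grasp; the last joint's range is limited). The gripper opens to 85 mm and grips with 20 to 120 N. Pads are 22 mm wide; open, the fingers measure 114 mm over their backs; the gripper's body (76 mm by 85 mm) begins 54 mm behind the grasp point. The pads swing forward as they close: fully open they stand 13 mm farther back than shut.
Start: joints at [-1.317, 0.468, -0.012, 1.603, 0.006, 1.071, -0.056], TCP at [0.19, 0.622, 0.248] pointing down, gripper open.
Joint ranges: [-2.53, 2.53], [-0.31, 2.02], [-1.57, 1.55], [0.28, 2.44], [-1.29, 4.43], [0.15, 1.84], [-2.92, 2.92]. Speed limits (rad/s): [2.57, 2.57, 3.14, 3.14, 3.14, 3.14, 3.14].

## Interface

Orientations are given as a unit quaternion [x, y, z, w].
In Python, from plant import bot gives the robot as it stands. Calls block until the motion is done:
- bot.goto(position, orientation): joint-space move of the TCP to a pose.
- bot.move_straight(position, ori=None, velocity=0.15, contact_N=None): straight line of the TCP; ori=None keeps the orientation; velocity is the mean speed in m/s. With contact_N (N) it stops when the force on the tool has changed by that much, and returns True; else False.
- bot.move_j(angles): joint-space move.
- bot.gripper_to(opening): finger opening in m; the grip force is fixed at half the most; returns when the fingers have stopped.
- bot.dwell(seconds).
- bot.solve_ik(position, orientation): joint angles nearest the present ones, or None.
- bot.read_state(): the state.
- bot.get_image(name): name is "side" or "top"; returns a dict with "color" (480x640x3 uint8, blue, green, red), "K" (3x3 intrinsics, pixels), "dist" ([k1, k2, p1, p2, k3] as OpenCV has them; the pictures are not rectified), "R" (3x3) and "t" (3): a world point X has camera coordinates R X + t. Camera axes: x right, y down, z forward; pixel columns grow to the right and rows downward; lengths in m; the calibration is good to about 2 mm. A picture is of the moment at which its call begins. There is no depth.
A pose or a line that the arm cannot do raises bot.IKError and nothing moves.
- bot.finish_job(): hands the job in; it is judged then, once.
The state is a dict: "time": time; "q": joint angles; "joint_vel": joint speeds; "tau": joint torques, N m; "position": TCP position; "orientation": TCP orientation; "force": force on the tool from outside, world axes, zero at the start; "wrist_torque": the same for the moment, N m; "opening": finger opening in m; "grasp_force": force on a finger pad.
Only numpy, scipy, OpenCV 4.12 (cv2) and the standard library are available. Lean on these libraries where they do the work, as an engineer would, in place of code of your own. Each camera call takes 0.05 s, during which the arm holds its last target. There are 200 camera calls.

## Working session

There is one attempt and no reset: what is moved stays moved. The work goes in short steps, each a Python script; the robot and the scene stay as the last script left them, time stands still between calls to the robot, and variables do not carry over. Pictures are saved under pics/ and viewed, at most 10 in all, crops included, and the job is handed in when it is done.

```bash
mkdir -p pics; cat > h.py <<'E'
import numpy as np, cv2
from plant import bot
from scipy.spatial.transform import Rotation as Rn
def ray(im,uv):
    p=cv2.undistortPoints(np.array([[uv]],float),im["K"],np.array(im["dist"],float))[0,0]
    R=np.array(im["R"]);t=np.array(im["t"])
    return -R.T@t, R.T@np.array([p[0],p[1],1.])
def onz(im,uv,z):
    c,d=ray(im,uv); return c+d*(z-c[2])/d[2]
def tri(ims,uvs):
    A=np.zeros((3,3));b=np.zeros(3)
    for im,uv in zip(ims,uvs):
        c,d=ray(im,uv);d=d/np.linalg.norm(d);P=np.eye(3)-np.outer(d,d);A+=P;b+=P@c
    return np.linalg.solve(A,b)
def proj(im,X):
    return cv2.projectPoints(np.array([X],float),cv2.Rodrigues(np.array(im["R"]))[0],np.array(im["t"],float),np.array(im["K"]),np.array(im["dist"],float))[0][0,0]
E
python3 - <<'E'
from h import *
import pickle
for n in("side","top"):
    im=bot.get_image(n); cv2.imwrite(f"pics/{n}0.png",im["color"]); pickle.dump(im,open(f"{n}0.pkl","wb"))
    print(n,-np.array(im["R"]).T@im["t"], np.array(im["R"]).round(2).tolist(), im["K"][0])
E
```

```text
side [ 0.10448788 -0.73006017  0.85015597] [[0.89, -0.46, 0.01], [-0.28, -0.55, -0.78], [0.36, 0.7, -0.62]] [477.59679004   0.         320.3330965 ]
top [0.30720454 0.00805147 1.14633547] [[-0.01, -1.0, -0.02], [-0.99, 0.01, -0.16], [0.16, 0.01, -0.99]] [436.2147472    0.         319.91522233]
```

View pics/side0.png

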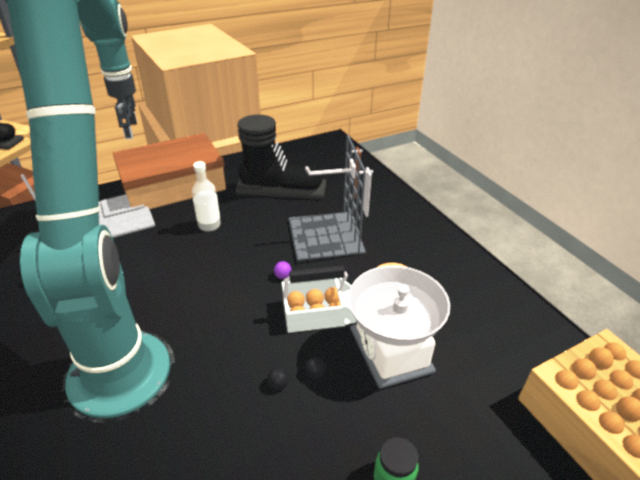

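View pics/top0.png

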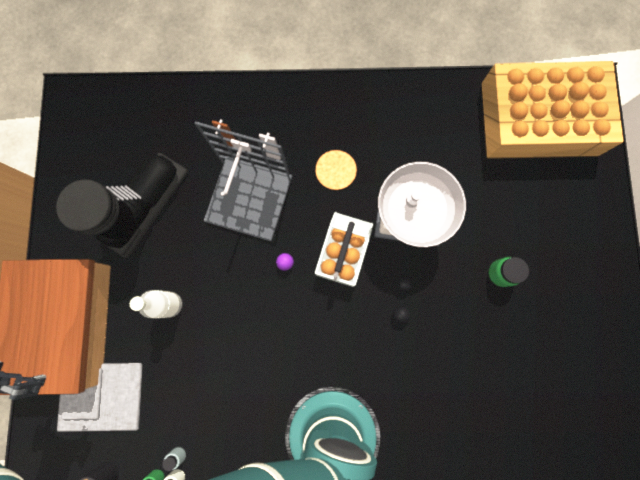

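The top view shows the scale bowl at (421,205) with the weight knob at (412,199), and the coaster at (336,170). The scoop is at (345,250) and the hook bar runs (225,192)–(240,145).

Ball candidates:
- **Orange balls in the scoop:** these fit "plain cedar, in the scoop".
- **Purple ball (285,262) and black balls (401,315), (405,285):** look-alikes.
- **Orange balls in the crate (560,100):** not in the scoop, so not meant.

I'll confirm this in an enlarged crop.

```bash
python3 - <<'E'
import cv2
a=cv2.imread("pics/top0.png")[110:300,195:470]; cv2.imwrite("pics/topc.png",cv2.resize(a,None,fx=2.9,fy=2.9,interpolation=cv2.INTER_CUBIC))
a=cv2.imread("pics/side0.png")[130:350,260:460]; cv2.imwrite("pics/sidec.png",cv2.resize(a,None,fx=2.7,fy=2.7,interpolation=cv2.INTER_CUBIC))
E
```

```text
(no output)
```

View pics/topc.png

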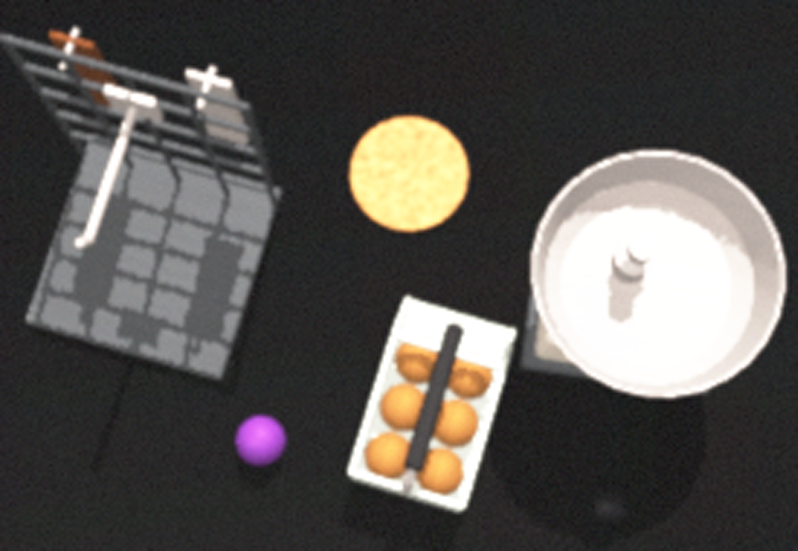

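View pics/sidec.png

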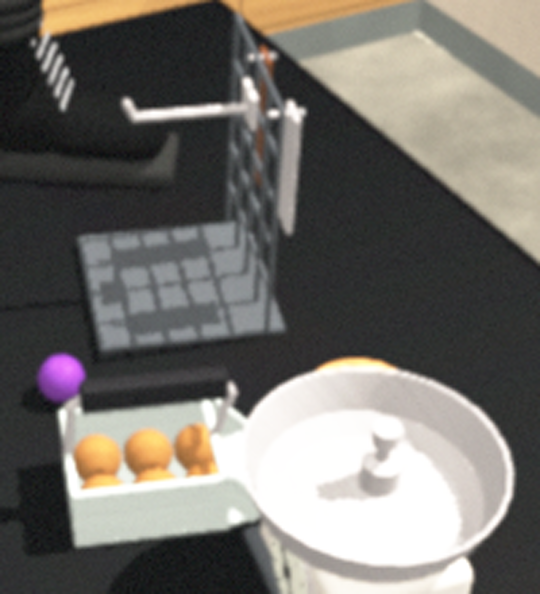

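The crops confirm six plain orange balls in the scoop. Its front, the ramp end, points away from the robot, and the hook's free end is at top pixel (223,194). Next I'll turn these into positions.

```bash
python3 - <<'E'
from h import *
import pickle
T=pickle.load(open("top0.pkl","rb"));S=pickle.load(open("side0.pkl","rb"))
np.set_printoptions(precision=4,suppress=True)
tc=lambda u,v:(195+u/2.9-.3,110+v/2.9-.3); sc=lambda u,v:(260+u/2.7-.3,130+v/2.7-.3)
k=tri([T,S],[tc(634,260),sc(387,433)]);print("knob",k, onz(T,tc(634,262),.169))
def ell(m,lab):
    c,_=cv2.findContours(m,cv2.RETR_EXTERNAL,cv2.CHAIN_APPROX_NONE);c=max(c,key=cv2.contourArea);e=cv2.fitEllipse(cv2.convexHull(c));print(lab,e);return e[0]
h=cv2.cvtColor(T["color"],cv2.COLOR_BGR2HSV)
m=cv2.inRange(h,(8,80,100),(35,255,255)); m2=np.zeros_like(m);m2[140:200,305:370]=m[140:200,305:370]
print("coaster",onz(T,ell(m2,"c"),.006))
m=cv2.inRange(h,(0,0,105),(180,70,255)); m2=np.zeros_like(m);m2[158:250,374:472]=m[158:250,374:472]
m2=cv2.morphologyEx(m2,cv2.MORPH_OPEN,np.ones((3,3),np.uint8))
print("bowl",onz(T,ell(m2,"b"),.165), [onz(T,tc(u,v),.165) for u,v in((531,273),(786,273),(658,149),(658,397))])
f=onz(T,tc(455,328),.138);r=onz(T,tc(413,467),.138)
print("grip",f,r,(f+r)/2,np.linalg.norm(f-r),np.degrees(np.arctan2(*(f-r)[1::-1])))
f2=tri([T,S],[tc(455,328),sc(228,378)]);r2=tri([T,S],[tc(413,467),sc(83,393)]);print("grip tri",f2,r2)
t=tri([T,S],[tc(82,243),sc(127,103)]);b=tri([T,S],[tc(131,105),sc(247,111)])
tz=onz(T,tc(82,243),.228);bz=onz(T,tc(131,105),.211)
print("hook",t,b,tz,bz,np.linalg.norm(tz-bz),np.degrees(np.arctan2(*(bz-tz)[1::-1])))
# rack plate corners z .008
print([onz(T,tc(*p),.008)[:2] for p in((28,320),(223,379),(282,192))])
for n,p in dict(bottle=(172,304),jar=(506,270)).items(): print(n,onz(T,p,.05))
print(bot.read_state()["orientation"],bot.read_state()["time"])
E
```

```text
knob [ 0.5628 -0.1965  0.1656] [ 0.5536 -0.1927  0.169 ]
c ((335.53790283203125, 169.47764587402344), (40.47907257080078, 42.00313186645508), 87.52385711669922)
coaster [ 0.6831 -0.0195  0.006 ]
b ((419.80560302734375, 204.94400024414062), (86.46446990966797, 92.68463134765625), 74.04460906982422)
bowl [ 0.5428 -0.2078  0.165 ] [array([ 0.5468, -0.1116,  0.165 ]), array([ 0.5438, -0.3126,  0.165 ]), array([ 0.6478, -0.2169,  0.165 ]), array([ 0.4461, -0.2072,  0.165 ])]
grip [ 0.5085 -0.0519  0.138 ] [ 0.396 -0.016  0.138] [ 0.4523 -0.034   0.138 ] 0.11810104948455372 -17.724308401698956
grip tri [ 0.5134 -0.0536  0.1263] [ 0.399  -0.0169  0.1272]
hook [0.5613 0.2317 0.2262] [0.6779 0.202  0.2025] [0.5593 0.2317 0.228 ] [0.6742 0.2004 0.211 ] 0.12023381208825246 -15.238480057821432
[array([0.5473, 0.3332]), array([0.4899, 0.1529]), array([0.6662, 0.099 ])]
bottle [0.3257 0.3948 0.05  ]
jar [ 0.4009 -0.4386  0.05  ]
[ 0.1479  0.989  -0.0008 -0.0001] 0.1
```

```bash
cat >> h.py <<'E'
def down(a):  # tool pointing down, tool x at yaw a (deg)
    c,s=np.cos(np.radians(a)),np.sin(np.radians(a))
    return Rn.from_matrix(np.array([[c,s,0],[s,-c,0],[0,0,-1.]]))
BOWL=np.array([.546,-.211,.0]); KNOB=np.array([.558,-.195,.169]); COAST=np.array([.683,-.0195,.006])
GRIP=np.array([.4535,-.0345,.124]); GY=-17.7; HOOK=np.array([.600,.218,.215]); HY=-17.3
GX=-.020; GZ=.004   # TCP in the scoop_grip frame
def tcp(grip,yaw,tilt=0,flip=0):  # TCP pose for a scoop_grip pose
    S=Rn.from_euler("ZY",[yaw,tilt],degrees=True)
    return np.array(grip)+S.apply([GX,0,GZ]), (S*down(180*flip)).as_quat()
def pour(yaw,tilt,back,z,flip=0): # lip held at height z, 'back' m before bowl centre
    S=Rn.from_euler("ZY",[yaw,tilt],degrees=True); d=Rn.from_euler("Z",yaw,degrees=True).apply([1,0,0])
    return tcp(np.r_[(BOWL-back*d)[:2],z]-S.apply([.096,0,-.106]),yaw,tilt,flip)
E
python3 - <<'E'
from h import *
ok=lambda p:bot.solve_ik(list(p[0]),list(p[1]))
f=lambda q:None if q is None else np.round(q,2).tolist()
for a in range(0,360,45): print(a,"weight",f(ok((KNOB,down(a).as_quat()))),"coast",ok((COAST+[0,0,.05],down(a).as_quat())) is not None)
for fl in(0,1):
    print("pick",fl,f(ok(tcp(GRIP,GY,0,fl))))
    for s in(90,-90):
        print(" hang",s,f(ok(tcp(HOOK+[0,0,.03],HY+s,0,fl))))
    for y in range(-180,180,30):
        print(" pour",y,[int(ok(pour(y,t,.045,.2,fl)) is not None) for t in(0,20,40,55)],f(ok(pour(y,55,.045,.2,fl))))
E
```

```text
0 weight [-0.48, 0.7, 1.08, 1.87, -0.72, 1.03, -0.66] coast True
45 weight [-0.44, 0.66, 1.02, 1.86, -0.67, 1.0, 0.08] coast True
90 weight [-0.4, 0.62, 0.95, 1.86, -0.61, 0.98, 0.81] coast True
135 weight [-0.35, 0.58, 0.85, 1.86, -0.54, 0.94, 1.54] coast True
180 weight [-0.17, 0.51, 0.6, 1.85, -0.36, 0.89, 2.17] coast True
225 weight [0.92, 0.65, -0.89, 1.78, 0.59, 1.01, 2.16] coast True
270 weight [-0.58, 0.9, 1.34, 1.87, -0.96, 1.21, -2.05] coast True
315 weight [-0.58, 0.9, 1.34, 1.87, -0.96, 1.21, -1.26] coast True
pick 0 [-0.92, 0.51, 1.13, 2.25, -0.69, 0.78, -1.19]
 hang 90 [-0.8, 0.46, 0.57, 1.69, -0.28, 1.07, -0.44]
 hang -90 [-0.36, 0.47, -0.09, 1.6, 0.05, 1.08, 2.38]
 pour -180 [1, 1, 1, 0] None
 pour -150 [1, 1, 1, 1] [0.48, 0.19, 0.21, 2.04, -1.26, 0.98, -2.7]
 pour -120 [1, 1, 1, 1] [0.03, 0.5, 0.89, 1.81, -1.21, 1.66, -2.4]
 pour -90 [1, 1, 1, 1] [0.48, 0.56, 0.21, 1.5, -0.81, 1.78, -2.32]
 pour -60 [1, 1, 1, 0] None
 pour -30 [1, 1, 0, 0] None
 pour 0 [1, 1, 0, 0] None
 pour 30 [1, 1, 1, 1] [-0.46, 0.82, 0.97, 1.4, 0.15, 1.78, -0.53]
 pour 60 [1, 1, 1, 1] [-0.66, 0.
[... 337 characters left out ...]
2.44]
 hang -90 [-0.8, 0.5, 0.52, 1.63, -0.27, 1.09, -0.5]
 pour -180 [1, 1, 1, 0] None
 pour -150 [1, 1, 1, 1] [0.48, 0.19, 0.21, 2.04, -1.26, 0.98, 0.44]
 pour -120 [1, 1, 1, 1] [0.03, 0.5, 0.89, 1.81, -1.21, 1.66, 0.75]
 pour -90 [1, 1, 1, 1] [0.48, 0.56, 0.21, 1.5, -0.81, 1.78, 0.82]
 pour -60 [1, 1, 1, 0] None
 pour -30 [1, 1, 0, 0] None
 pour 0 [1, 1, 0, 0] None
 pour 30 [1, 1, 1, 1] [-0.3, 0.71, 0.66, 1.38, 0.3, 1.82, 2.44]
 pour 60 [1, 1, 1, 1] [-0.15, 0.49, 0.18, 1.61, 0.72, 1.6, 2.45]
 pour 90 [1, 1, 1, 1] [-0.17, 0.31, 0.11, 1.88, 0.99, 1.26, 2.59]
 pour 120 [1, 1, 1, 1] [-0.17, 0.12, 0.15, 2.13, 1.28, 0.83, 2.74]
 pour 150 [1, 1, 1, 1] [-0.19, -0.02, 0.38, 2.27, 1.74, 0.28, 2.78]
```

```bash
python3 - <<'E'
from h import *
o=down(60).as_quat()
bot.goto(list(KNOB+[0,0,.12]),o)
bot.move_straight(list(KNOB+[0,0,-.002]),velocity=.12)
bot.gripper_to(0.0); s=bot.read_state(); print(s["opening"],s["grasp_force"],s["position"])
bot.move_straight(list(KNOB+[0,0,.10]),velocity=.12)
bot.goto(list(COAST+[0,0,.15]),o)
print(bot.move_straight(list(COAST+[0,0,.047]),velocity=.07,contact_N=3))
s=bot.read_state();print(s["position"],s["opening"],s["time"])
bot.gripper_to(.05)
bot.move_straight(list(COAST+[0,0,.16]),velocity=.15)
p,q=tcp(GRIP+[0,0,.11],GY,0,1); bot.goto(list(p),list(q))
S=bot.get_image("side");T=bot.get_image("top")
a=cv2.resize(S["color"][130:350,260:460],None,fx=1.95,fy=1.95);b=cv2.resize(T["color"][130:300,285:475],None,fx=2.1,fy=429/170)
cv2.imwrite("pics/w.png",np.hstack([a[:429],b[:429]]));print(bot.read_state()["time"])
E
```

```text
0.02044724946624004 58.450849088985706 [ 0.55831009 -0.19518853  0.16734359]
True
[ 0.6828935  -0.01969661  0.05617791] 0.019995323000028688 8.3
10.9667
```

View pics/w.png

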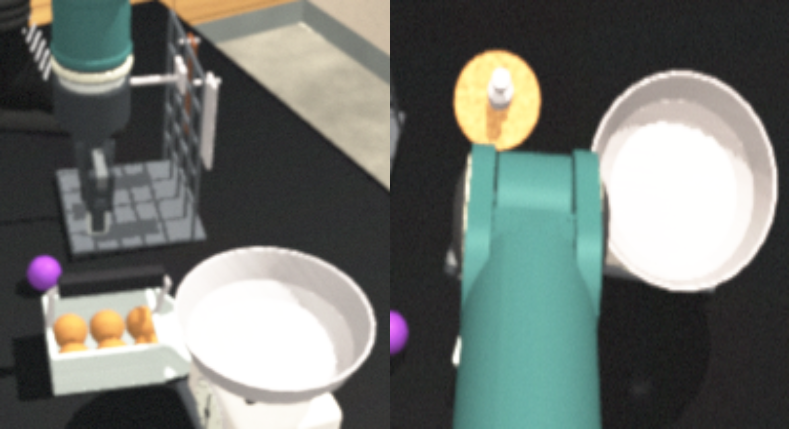

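The weight stands on the coaster at about (497,95) in the combined picture, and the empty bowl has risen. Next I'll pick up the scoop.

```bash
python3 - <<'E'
from h import *
T=bot.get_image("top");print(onz(T,(425.2,201.7),.190), onz(T,(425.2,158.1),.190),onz(T,(425.2,245.3),.190))
p,q=tcp(GRIP,GY,0,1)
print(bot.move_straight(list(p),velocity=.1,contact_N=8)); print(bot.read_state()["position"],p)
bot.gripper_to(0); s=bot.read_state();print(s["opening"],s["grasp_force"])
bot.move_straight(list(p+[-.006,.012,.03]),velocity=.06)
bot.move_straight(list(p+[-.03,.04,.16]),velocity=.12)
bot.dwell(.3)
s=bot.read_state();print(s["force"],s["time"],s["wrist_torque"])
S=bot.get_image("side");T=bot.get_image("top")
cv2.imwrite("pics/l.png",cv2.resize(S["color"][60:350,180:460],None,fx=2,fy=2))
E
```

```text
[ 0.54407369 -0.21466848  0.19      ] [ 0.64609579 -0.21964365  0.19      ] [ 0.44534434 -0.20978204  0.19      ]
False
[ 0.43489915 -0.02843852  0.12847377] [ 0.43444677 -0.02841934  0.128     ]
0.01501251564550221 59.82540249824524
[-0.2998978  -0.13778832 -4.95753406] 14.9417 [0.02696542 0.10360033 0.01503024]
```

View pics/l.png

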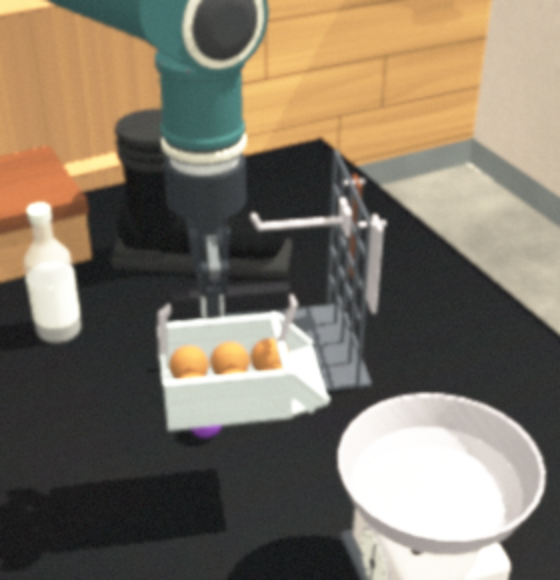

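The scoop is held level with the balls still in it. Next is the pour.

```bash
sed -i 's/BOWL=np.array(\[.546,-.211,.0\])/BOWL=np.array([.545,-.213,.0])/' h.py; python3 - <<'E'
from h import *
Y=-107.3
P=[(0,.245),(12,.215),(20,.197),(26,.195),(32,.193),(38,.191),(44,.190),(50,.190),(56,.190)]
L=[pour(Y,t,.048,z,1) for t,z in P]
print([bot.solve_ik(list(p),list(q)) is not None for p,q in L])
bot.goto(list(L[0][0]),list(L[0][1]))
for (p,q),(t,z) in zip(L[1:],P[1:]):
    bot.move_straight(list(p),ori=list(q),velocity=.08 if t<15 else .04)
bot.dwell(.5)
s=bot.read_state();print(s["time"],s["force"],s["q"])
a=cv2.resize(bot.get_image("side")["color"][180:400,260:460],None,fx=2,fy=2);b=cv2.resize(bot.get_image("top")["color"][130:260,350:480],(400,440))
cv2.imwrite("pics/p.png",np.hstack([a,b]))
E
```

```text
[True, True, True, True, True, True, True, True, True]
21.125 [-0.17723054  0.28458079 -3.26468081] [ 0.23231923  0.53465155  0.61968703  1.68645086 -1.07178422  1.72590167
  0.81815961]
```

View pics/p.png

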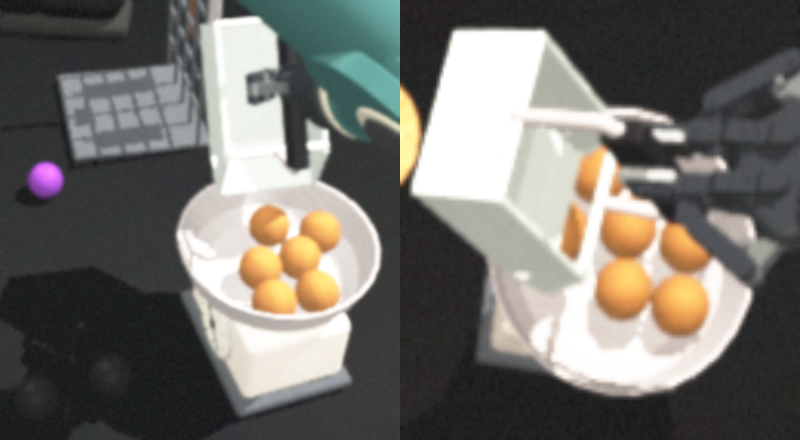

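All six balls are in the bowl and the scoop is empty. I'll retract and go to the pre-hang pose.

```bash
cat >> h.py <<'E'
def hang(x,z,y=0): # scoop_grip in hook frame
    return tcp(HOOK+Rn.from_euler("Z",HY,degrees=True).apply([x,y,0])+[0,0,z],-107.3,0,1)
E
python3 - <<'E'
from h import *
Y=-107.3
p,q=pour(Y,56,.048,.190,1)
bot.move_straight(list(p+[0,0.02,.07]),velocity=.1)
p,q=pour(Y,0,.10,.26,1); bot.goto(list(p),list(q))
p,q=hang(-.125,.041); bot.goto(list(p),list(q)); bot.dwell(.3)
s=bot.read_state();print(s["time"],s["force"],s["position"],p)
S=bot.get_image("side");T=bot.get_image("top")
g,_=hang(-.125,.041); 
a=cv2.resize(S["color"][110:290,240:400],(384,432));b=cv2.resize(T["color"][110:280,190:350],(406,432))
cv2.imwrite("pics/h.png",np.hstack([a,b]))
E
```

```text
24.4833 [ 1.15384277 -0.2178382  -4.08222181] [0.48718358 0.27358543 0.26025943] [0.4866024  0.27426708 0.26      ]
```

View pics/h.png

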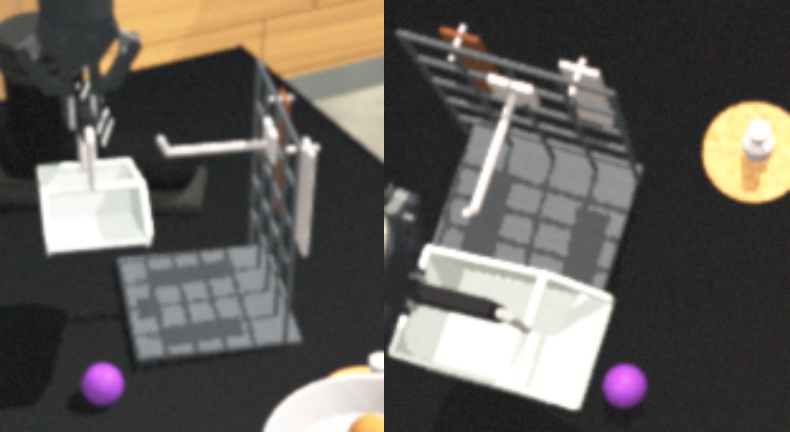

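```bash
python3 - <<'E'
from h import *
S=bot.get_image("side");T=bot.get_image("top")
s=bot.read_state();R=Rn.from_quat(s["orientation"])*down(180).inv()
g=np.array(s["position"])-R.apply([GX,0,GZ]);print("grip",g,R.as_euler("ZYX",degrees=True))
for n,X in dict(gripfront=(.062,0,.014),lipL=(.096,.051,-.106),lipR=(.096,-.051,-.106),rearL=(-.075,.051,-.059),rearR=(-.075,-.051,-.059),wallL=(.058,.051,-.062),wallR=(.058,-.051,-.062)).items():
    w=g+R.apply(X); a=proj(S,w);b=proj(T,w)
    print(n,"side",((a-[240,110])*2.4).round(),"top",((b-[190,110])*[406/160,432/170]+[384,0]).round())
H=Rn.from_euler("Z",HY,degrees=True)
for n,X in dict(tip=(-.041,0,.016),seat=(0,0,0),grid=(.08,0,0)).items():
    w=HOOK+H.apply(X); a=proj(S,w);b=proj(T,w)
    print(n,"side",((a-[240,110])*2.4).round(),"top",((b-[190,110])*[406/160,432/170]+[384,0]).round())
E
```

```text
grip [0.48072998 0.25507164 0.2560366 ] [-1.07311507e+02  1.97385904e-03  2.68636147e-04]
gripfront side [ 84. 140.] top [497. 315.]
lipL side [142. 253.] top [577. 295.]
lipR side [ 44. 262.] top [542. 402.]
rearL side [121. 131.] top [386. 231.]
rearR side [ 30. 139.] top [347. 340.]
wallL side [136. 197.] top [529. 274.]
wallR side [ 38. 206.] top [492. 384.]
tip side [159. 136.] top [469. 209.]
seat side [197. 146.] top [488. 171.]
grid side [269. 140.] top [517.  87.]
```

The hook matches the prediction, but the tub sits about 35 px forward of where it should be. The scoop has turned front-up in the pads during the pour. I'll compute the slip angle from its lip and level it.

```bash
python3 - <<'E'
from h import *
S=bot.get_image("side");T=bot.get_image("top")
s=bot.read_state();R=Rn.from_quat(s["orientation"])*down(180).inv();tp=np.array(s["position"])
us=lambda u,v:(240+u/2.4,110+v/2.4); ut=lambda u,v:(190+(u-384)*160/406,110+v*170/432)
for n,a,b,m in(("lipL",(153,243),(612,293),(.096,.051,-.106)),("lipR",(48,255),(582,408),(.096,-.051,-.106))):
    X=R.inv().apply(tri([S,T],[us(*a),ut(*b)])-tp); m=np.array(m)-[GX,0,GZ]
    print(n,X.round(4),m,"pitch",np.degrees(np.arctan2(X[2],X[0])-np.arctan2(m[2],m[0])),np.hypot(X[0],X[2]),np.hypot(m[0],m[2]))
def hangt(x,z,t): return tcp(HOOK+Rn.from_euler("Z",HY,degrees=True).apply([x,0,0])+[0,0,z],-107.3,t,1)
for t in(10,15,20):print([bot.solve_ik(*map(list,hangt(x,z,t))) is not None for x,z in((-.125,.041),(.005,.041),(.005,.012))])
E
```

```text
lipL [ 0.1526  0.057  -0.0724] [ 0.116  0.051 -0.11 ] pitch 18.098584967293206 0.16895278574232173 0.15986244086714052
lipR [ 0.1586 -0.0474 -0.0704] [ 0.116 -0.051 -0.11 ] pitch 19.543829596237686 0.17353490659093465 0.15986244086714052
[True, True, True]
[True, True, True]
[True, True, True]
```

```bash
cat >> h.py <<'E'
def hangl(x,z): # grip level, tool tilted by the slip angle
    return list(hang(x,z)[0]), list(tcp([0,0,0],-107.3,18,1)[1])
E
python3 - <<'E'
from h import *
bot.move_straight(hangl(-.125,.041)[0],ori=hangl(-.125,.041)[1],velocity=.03) if 0 else bot.goto(*hangl(-.125,.041))
bot.dwell(.4)
c=bot.move_straight(hangl(.005,.041)[0],velocity=.07,contact_N=4); s=bot.read_state(); print(c,s["force"],s["position"],hangl(.005,.041)[0],s["time"])
S=bot.get_image("side");T=bot.get_image("top")
a=cv2.resize(S["color"][110:290,240:400],(384,432));b=cv2.resize(T["color"][110:280,190:350],(406,432))
cv2.imwrite("pics/h2.png",np.hstack([a,b]))
E
```

```text
False [ 0.3500673  -0.43399578 -4.55229103] [0.61041379 0.23587295 0.26006026] [np.float64(0.6107213014790698), np.float64(0.235608341619667), np.float64(0.26)] 27.575
```

View pics/h2.png

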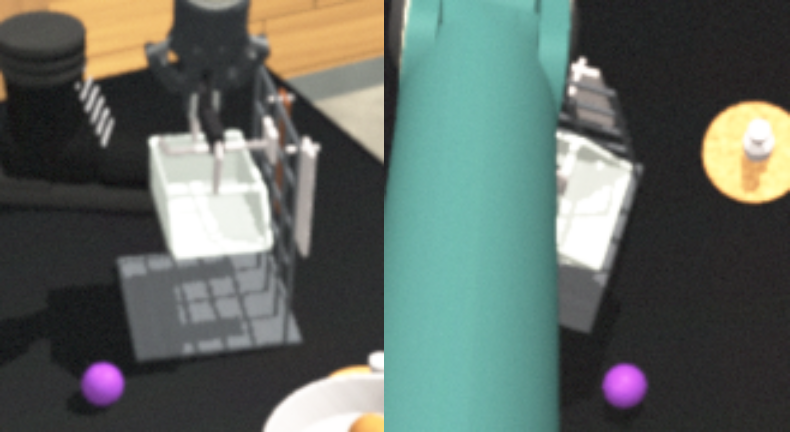

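The hook bar now runs through the scoop, under its grip. Next I'll lower, release and back off.

```bash
python3 - <<'E'
from h import *
c=bot.move_straight(hangl(.005,.006)[0],velocity=.03,contact_N=2.5); s=bot.read_state(); print(c,s["force"],s["position"][2]-.215-GZ)
bot.gripper_to(.035); bot.dwell(.3)
s=bot.read_state();z=Rn.from_quat(s["orientation"]).apply([0,0,1])
bot.move_straight(list(np.array(s["position"])-.06*z),velocity=.08)
s=bot.read_state();bot.move_straight(list(np.array(s["position"])+[0,0,.08]),velocity=.15)
p=hangl(-.15,.2);bot.goto(*p); bot.goto([.45,.1,.45],list(down(60).as_quat()));bot.goto([.40,.35,.40],list(down(60).as_quat())); bot.dwell(1.)
s=bot.read_state();print(s["time"],s["force"])
S=bot.get_image("side");T=bot.get_image("top")
a=cv2.resize(S["color"][110:350,240:460],(396,432));b=cv2.resize(T["color"][110:280,190:480],(404,237))
cv2.imwrite("pics/e.png",np.hstack([a,np.vstack([b,np.zeros((195,404,3),np.uint8)])]))
E
```

```text
True [ 0.73207595 -0.05631538  3.9258136 ] 0.014720086639219618
34.2 [-0.47440042 -0.49885452  0.69015816]
```

View pics/e.png

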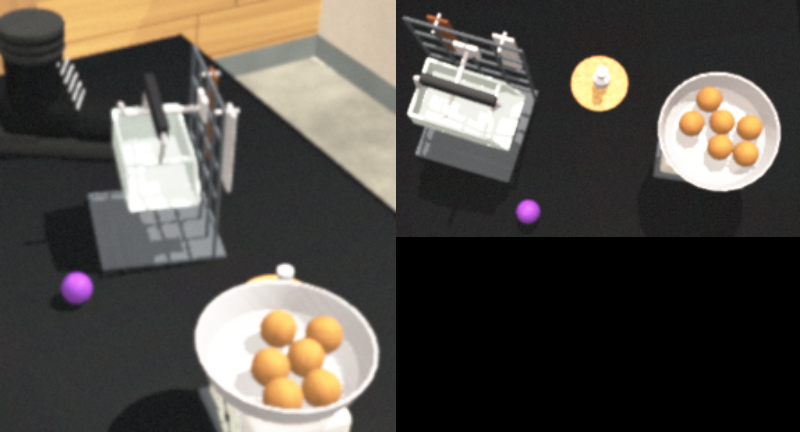

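The scoop hangs on the hook, the six balls are in the sunken bowl and the weight stands on the coaster. I'll let the sway die out, check that the picture is still, and hand in.

```bash
python3 - <<'E'
from h import *
bot.dwell(4)
I=[]
for _ in range(4): I.append(bot.get_image("side")["color"][150:250,290:380].astype(int)); bot.dwell(.15)
print([abs(I[i]-I[0]).mean().round(2) for i in range(1,4)])
print(bot.finish_job(), bot.read_state()["time"])
E
```

```text
[np.float64(1.75), np.float64(1.76), np.float64(1.75)]
the job is handed in; nothing more can be done
the job is handed in; nothing more can be done
```

I handed the job in (the verdict was not shown); in the last pictures the check weight stood on the coaster, all six balls lay in the lowered bowl, the empty scoop hung still on the hook, and the arm had not gone near the bottle, jar or boot.

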